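Tamp the sugar lumps level in their bin

ROBOT

A 6-joint arm with a two-finger parallel gripper is mounted at the origin on the work surface; the furniture and walls round the work are solid. World frame = base frame: x ahead of the robot, y to its left, z up, the work surface at z = 0. Lengths are in m, angles in rad, forces in N, time in s.
With the tool pointing down it reaches from about 0.35 to 0.925 m from the base axis. Payload 6.4 kg.
Tool frame: the origin (TCP) lies at the very end of the fingers, on their centre line; the grasp point (between the pads) lies 19 mm behind it (arm.grasp_offset is the distance from the TCP to the grasp point, in m); z points along the fingers, y is the line along which they close (so a half turn about z gives the same grasp; the last joint's range is limited). The gripper opens to 94 mm and grips with 3 to 60 N. Pads are 16 mm wide; open, the fingers measure 119 mm over their backs; the gripper's body (75 mm by 177 mm) begins 78 mm behind the grasp point.
Start: joints at [-1.316, 0.245, 1.558, -0, 1.339, -0.174], TCP at [0.27, -0.591, 0.205] pointing down, gripper open.
Joint ranges: [-3.13, 3.13], [-1.02, 2.26], [0.13, 2.54], [-0.95, 4.09], [0.21, 2.88], [-2.74, 2.74]. Speed limits (rad/s): [2.57, 2.57, 3.14, 3.14, 3.14, 3.14].

INTERFACE

Orientations are given as a unit quaternion [x, y, z, w].
In Python, from workcell import arm, get_image, boxes_of, silhouettes gives the robot as it stands.
- The arm moves only by the tool play_rows, never from a script. Its argument "motion" is a list of rows, each an object of numbers: "tx", "ty", "tz": the shift along the tool's x, y, z in cm; "wx", "wy", "wz": the turn, a rotation vector about the tool's x, y, z in rad. A call has 1 to 12 rows; each row shifts and turns the commanded pose from where the row before left it, along the tool's axes as they then stand; what a row does not reach is not made up. A row lasts 1/8 s, in which the tool goes at most 62.5 mm and 10.7 degrees, less where a joint would pass 70% of its speed; a pose out of reach is approached as far as the arm can. A call is refused whole if a number of a shift passes 6.25 or a number of a turn 0.188, either way. A call with a gripper value outside its range is refused whole. "jaw" is the closure, from -1 (fully open) to 1 (shut), so that 0 is half open, set as the call begins (left out, the last holds). The fingers move at their own pace and stop on an object; "squeeze" is the grip in N (left out, the last holds). Time passes only in rows, so rows that do not move let the fingers close. It gives the time, the measured TCP pose, the force, the opening and the grip force at its end, in the units of the state.
- arm.state(): the state, without advancing time (a new reading comes with each control period).
- get_image(name): name is "side" or "top"; returns a dict with "img" (420x560x3 uint8, red, green, blue), "depth" (420x560 float32, m along the optical axis (not along the pixel's ray), 0 where there is no reading), "camera_matrix" (3x3 intrinsics, pixels), "rvec" (rotation vector, rad) and "tvec" (3), from world to camera coordinates, as OpenCV has them. Camera axes: x right, y down, z forward; pixel columns grow to the right and rows downward; lengths in m; the calibration is good to about 2 mm. A picture is of the moment at which its call begins.
- arm.hand_in(): hands the job in; it is judged then, once.
Trained networks look in a picture, given as the dict that the camera call returned (one of the last four; its "shot" number tells which), for a name from the list of things; names that differ only in an ending like _2 or _b are one class to them, and where a whole thing is asked for, a point or a joint stands for the part that bears it (a point fixed in the world has none). Each returns a list of dicts, best first, with "score" (0 to 1); they miss things now and then, are a little off and sometimes report something else, mostly with a low value. They report only what shows in the picture. A call takes as long as a camera call. They do not tell look-alikes from the thing itself.
- boxes_of(picture, label): "location" ([x, y, z] in m, in world coordinates, good to about 4 mm: the middle of the surface that is visible of it).
- silhouettes(picture, label): "pixels" (420x560 bool, what is visible of it).
The state is a dict: "time_s": time; "joint_pos": joint angles; "joint_vel": joint speeds; "tau": joint torques, N m; "ee_pos": TCP position; "tool_rot": TCP orientation; "ft_force": force on the tool from outside, world axes, zero at the start; "torque": the same for the moment, N m; "grip_width": opening from 0.0 (shut) to 1.0 (fully open); "finger_force": force on a finger pad.
Only numpy, scipy, OpenCV 4.12 (cv2) and the standard library are available. Lean on these libraries where they do the work, as an engineer would, in place of code of your own. Each camera call takes 0.05 s, during which the arm holds its last target. There are 200 camera calls.

TASK

Take the wooden tamper by its handle and press the sugar lumps in both cells of the steel bin down level, one cell after the other, so that no lump stands proud and a second layer can go on top: push down flat and firmly with about 10 to 15 N for about a second in each cell, but at no time with 20 N or more on any lump, for it would crack, nor on the bin itself. Then stand the tamper upright on the table again, clear of the bin, and leave the other things where they are.

Things in the scene. Friction and masses are not known exactly. Their poses are not given: they have to be found in the camera images.
- bin: open steel bin with two cells, fixed to the table. Outer size 160 (x) x 118 (y) x 56 mm; origin at the centre of its underside, z up. The cells lie side by side along its x axis; each is 74 (x) x 110 (y) mm inside. Outer walls 4 mm thick and 56 mm high, the wall between the cells 4 mm thick and 48 mm high, floor 4 mm thick. It turns only about the vertical, up to 0.3 rad from the table's axes.
- near_cell (a point): centre of the inner floor of the cell on the bin's -x side (nearer the robot), 4 mm above the table, 39 mm from the bin's middle; axes as the bin's
- far_cell (a point): centre of the inner floor of the cell on the bin's +x side (farther away), 4 mm above the table, 39 mm from the bin's middle; axes as the bin's
- tamper: the wooden tamper, standing on its face on the table left of the bin. Flat rectangular face 60 (x) x 96 (y) mm, 12 mm thick, so it fits a cell with 7 mm to spare all round when its y axis lies along the bin's y axis (either way round). An upright handle of 24 (x) x 34 (y) mm section with flat sides rises from its middle, from 34 to 110 mm above the face, 113 mm at the very top. 0.22 kg. Origin at the centre of the face (the underside), z up the handle.
- tamper_grip (a point): the place to grip the tamper: middle of the handle, 85 mm above its face; axes as the tamper's: the flat sides 24 mm apart look along its x axis
- tamper_face (a point): centre of the tamper's flat underside; axes as the tamper's
- near_lump_1: hard dark brown sugar lump in the near cell, about 33 x 34 mm (bin x, y), 33 to 40 mm tall, all five in a cell alike, 50 g, origin at the centre of its underside, z up; one of the pair of lumps, -y side, that the wedged lump 3 sits between; lies on the cell floor with room to slide.
- near_lump_2: hard dark brown sugar lump in the near cell, about 33 x 34 mm (bin x, y), 33 to 40 mm tall, all five in a cell alike, 50 g, origin at the centre of its underside, z up; the other of that pair, +y side; lies on the cell floor with room to slide.
- near_lump_3: hard dark brown sugar lump in the near cell, about 33 x 34 mm (bin x, y), as tall as the others of the cell, 50 g, origin at the centre of its underside, z up; stands 7 to 12 mm proud: its tapered lower half is wedged between the bevelled shoulders of lumps 1 and 2; a push of a few N drives them apart until it stands on the floor, level with the rest; its weight alone does not.
- near_lump_4: hard dark brown sugar lump in the near cell, about 33 x 47 mm (bin x, y), as tall as the others of the cell, 50 g, origin at the centre of its underside, z up; lies flat beside them, on the floor.
- near_lump_5: hard dark brown sugar lump in the near cell, about 33 x 47 mm (bin x, y), as tall as the others of the cell, 50 g, origin at the centre of its underside, z up; lies flat beside them, on the floor.
- far_lump_1: hard dark brown sugar lump in the far cell, about 33 x 34 mm (bin x, y), 33 to 40 mm tall, all five in a cell alike, 50 g, origin at the centre of its underside, z up; one of the pair of lumps, -y side, that the wedged lump 3 sits between; lies on the cell floor with room to slide.
- far_lump_2: hard dark brown sugar lump in the far cell, about 33 x 34 mm (bin x, y), 33 to 40 mm tall, all five in a cell alike, 50 g, origin at the centre of its underside, z up; the other of that pair, +y side; lies on the cell floor with room to slide.
- far_lump_3: hard dark brown sugar lump in the far cell, about 33 x 34 mm (bin x, y), as tall as the others of the cell, 50 g, origin at the centre of its underside, z up; stands 7 to 12 mm proud: its tapered lower half is wedged between the bevelled shoulders of lumps 1 and 2; a push of a few N drives them apart until it stands on the floor, level with the rest; its weight alone does not.
- far_lump_4: hard dark brown sugar lump in the far cell, about 33 x 47 mm (bin x, y), as tall as the others of the cell, 50 g, origin at the centre of its underside, z up; lies flat beside them, on the floor.
- far_lump_5: hard dark brown sugar lump in the far cell, about 33 x 47 mm (bin x, y), as tall as the others of the cell, 50 g, origin at the centre of its underside, z up; lies flat beside them, on the floor.
- ring: bystander: empty steel ring mould, 55 mm across and 34 mm high, open at both ends; origin at the underside
- tub: bystander: white lidded tub, 73 mm across and 64 mm high; origin at the underside
- timer: bystander: flat kitchen timer, 74 x 64 x 18 mm; origin at the underside
Mind the look-alikes: they are no part of the job. Leave any turquoise look-alike of the near_lump_1 alone.

How it is judged:
By the outcome, as a careful person would: the job done as asked, in the order asked, and still so for the second after the job is handed in, with the robot touching nothing.
It also fails if it takes over 64 s, if anything falls off the work surface, if the arm or the gripper's body presses on something with over 40 N, if the wrist force passes 120 N, or if a joint passes its speed limit or range.

## Working session

There is one attempt and no reset: what is moved stays moved. The work goes in short steps, Python scripts to look and compute and a tool call to move; the robot and the scene stay as the last step left them, time stands still between calls to the robot, and variables do not carry over. Pictures are saved under pics/ and viewed, at most 10 in all, crops included, and the job is handed in when it is done.

Besides the shell and the picture viewer there is one more tool, called after "Call:" as name(argument=value, ...), one argument or row to a line, values as JSON. play_rows: Moves the arm, as the interface text tells. Its arguments: {"type":"object","properties":{"motion":{"type":"array"},"jaw":{"type":"number"},"squeeze":{"type":"number"}},"required":["motion"]}

```bash
mkdir -p pics; ls
cat > h.py <<'E'
import numpy as np, cv2
from workcell import arm, get_image, boxes_of, silhouettes
def cloud(p):
    K=p["camera_matrix"];R=cv2.Rodrigues(np.array(p["rvec"],float))[0];t=np.array(p["tvec"],float).ravel()
    d=p["depth"];v,u=np.indices(d.shape)
    c=np.stack([(u-K[0][2])/K[0][0]*d,(v-K[1][2])/K[1][1]*d,d],-1)
    w=(c-t)@R; w[d<=0]=np.nan
    return w
def save(p,n): cv2.imwrite("pics/"+n,cv2.cvtColor(p["img"],cv2.COLOR_RGB2BGR))
E
python3 - <<'E'
from h import *
s=arm.state();print({k:np.round(v,3) for k,v in s.items()})
a=get_image("top");b=get_image("side")
cv2.imwrite("pics/a.png",cv2.cvtColor(a["img"],cv2.COLOR_RGB2BGR));save(b,"b.png")
for l in ["bin","tamper","near_lump_1","far_lump_3","ring","tub","timer"]:
  for n,p in(("top",a),("side",b)):
    print(l,n,[(np.round(o["location"],3).tolist(),round(o["score"],2)) for o in boxes_of(p,l)][:12])
w=cloud(a)
for l in ["bin","tamper"]:
  for o in silhouettes(a,l)[:2]:
    m=o["pixels"]; q=w[m]; q=q[~np.isnan(q[:,0])]
    zs=q[:,2]; print(l,o["score"],len(q),np.percentile(zs,[5,50,95]).round(3))
    for lo,hi in((.005,.02),(.05,.062),(.1,.12)):
      k=q[(zs>lo)&(zs<hi)]
      if len(k)>20:
        r=cv2.minAreaRect((k[:,:2]*1000).astype(np.float32)); print(lo,len(k),np.round(r[0],1),np.round(r[1],1),round(r[2],1))
E
```

```text
pics
{'time_s': np.float64(0.0), 'joint_pos': array([-1.316,  0.246,  1.559,  0.   ,  1.339, -0.174]), 'joint_vel': array([0.001, 0.001, 0.001, 0.   , 0.   , 0.001]), 'tau': array([ 1.0000e-03, -4.1583e+01, -3.1460e+01,  6.8000e-02,  3.3000e-02,
       -0.0000e+00]), 'ee_pos': array([ 0.27 , -0.591,  0.204]), 'tool_rot': array([ 0.977,  0.213, -0.   , -0.001]), 'ft_force': array([-0.367, -1.151,  0.117]), 'torque': array([0.015, 0.013, 0.029]), 'finger_force': np.float64(0.0), 'grip_width': np.float64(1.0)}
bin top [([0.609, 0.01, 0.044], 0.89)]
bin side [([0.646, 0.017, 0.039], 0.77)]
tamper top [([0.487, 0.195, 0.009], 0.85)]
tamper side [([0.507, 0.206, 0.004], 0.65)]
near_lump_1 top [([0.586, -0.017, 0.045], 0.92), ([0.502, -0.236, 0.036], 0.78), ([0.581, 0.031, 0.041], 0.73), ([0.555, -0.028, 0.046], 0.54), ([0.551, 0.001, 0.051], 0.51), ([0.543, 0.035, 0.048], 0.49), ([0.628, 0.04, 0.039], 0.37)]
near_lump_1 side [([0.568, 0.001, 0.045], 0.58), ([0.591, -0.018, 0.042], 0.49), ([0.505, -0.232, 0.024], 0.46), ([0.562, -0.034, 0.045], 0.42), ([0.504, 0.206, 0.007], 0.4)]
far_lump_
[... 206 characters left out ...]
de [([0.633, 0.044, 0.037], 0.75), ([0.64, -0.015, 0.036], 0.49), ([0.652, 0.05, 0.035], 0.43)]
ring top [([0.61, 0.01, 0.048], 0.49)]
ring side [([0.417, 0.074, 0.02], 0.91), ([0.652, 0.049, 0.035], 0.53), ([0.69, 0.221, 0.062], 0.21)]
tub top [([0.668, 0.214, 0.066], 0.81), ([0.605, 0.01, 0.046], 0.4)]
tub side [([0.689, 0.222, 0.062], 0.77)]
timer top [([0.391, 0.005, 0.014], 0.72)]
timer side [([0.41, 0.007, 0.014], 0.83)]
bin 0.61 2190 [0.003 0.046 0.058]
0.005 279 [606.    8.5] [157.7 110.8] 7.9
0.05 969 [607.5   8.7] [166.  123.9] 7.7
tamper 0.73 1338 [0.009 0.013 0.113]
0.005 958 [489.4 206.3] [60.  96.6] 12.8
0.1 229 [489.9 206. ] [24.2 33.7] 12.9
tamper 0.17 258 [0.027 0.042 0.047]
```

View pics/a.png

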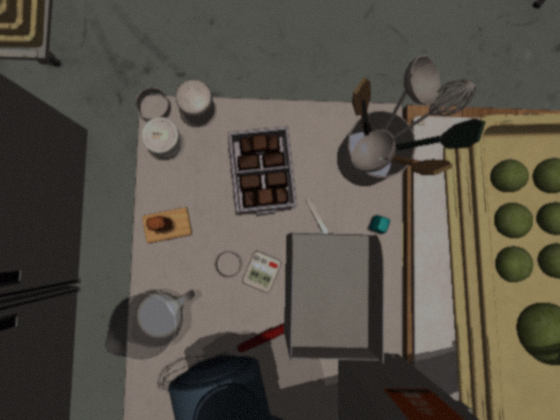

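View pics/b.png

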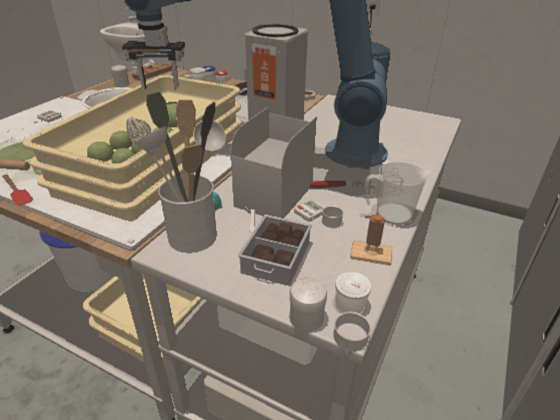

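Run:
```python
from h import *
for n in("top","side"):
  p=get_image(n);w=cloud(p)
  m=(w[...,2]>.0525)&(w[...,2]<.062)&(abs(w[...,0]-.607)<.11)&(abs(w[...,1]-.009)<.08)
  k=w[m]; 
  # model fit of rim outline: residual to rim rectangle bands
  from scipy.optimize import minimize
  def cost(x):
    c,s=np.cos(x[2]),np.sin(x[2]);d=k[:,:2]-x[:2]; a=abs(d@[c,s]);b=abs(d@[-s,c])
    r=np.hypot(np.maximum(a-.08,0),np.maximum(b-.059,0))
    inn=np.minimum(np.maximum(.076-a,0),np.maximum(.055-b,0))
    return np.minimum(r+inn,.004).mean()
  best=min((minimize(cost,[.607,.009,a],method="Nelder-Mead") for a in(.1,.13,.16)),key=lambda r:r.fun)
  x=best.x;print(n,len(k),x.round(4),best.fun)
  c,s=np.cos(x[2]),np.sin(x[2]);d=w[...,:2]-x[:2];a=d@[c,s];b=d@[-s,c]
  for sg in(-1,1):
    for lo in np.arange(-.055,.055,.011):
      row=[]
      for xa in np.arange(.002,.076,.0123):
        mm=(sg*a>xa)&(sg*a<xa+.0123)&(b>lo)&(b<lo+.011)
        row.append(int(np.nanmedian(w[mm][:,2])*1000) if mm.sum()>3 else -1)
      print(sg,round(lo,3),row)
  if n=="top":
    h=(w[...,2]>.105)&(w[...,2]<.118)&(abs(w[...,0]-.49)<.05)&(abs(w[...,1]-.206)<.05)
    print("handle",cv2.minAreaRect((w[h][:,:2]*1000).astype(np.float32)),np.median(w[h][:,2]))
```

```text
top 1050 [0.6071 0.0087 0.135 ] 0.0009569756409009826
-1 -0.055 [30, 33, 29, 7, 6, 18, 4]
-1 -0.044 [43, 44, 42, 43, 44, 42, 2]
-1 -0.033 [43, 44, 39, 43, 43, 43, 9]
-1 -0.022 [43, 43, 40, 48, 47, 37, 39]
-1 -0.011 [27, 31, 31, 52, 53, 52, 37]
-1 0.0 [31, 33, 34, 53, 52, 52, 37]
-1 0.011 [43, 43, 42, 39, 44, 40, 38]
-1 0.022 [43, 44, 41, 44, 43, 41, 6]
-1 0.033 [43, 43, 40, 43, 44, 43, 2]
-1 0.044 [27, 31, 29, 5, 7, 7, 5]
1 -0.055 [29, 30, 15, 4, 4, 4, 43]
1 -0.044 [36, 37, 36, 32, 36, 34, 44]
1 -0.033 [36, 37, 36, 35, 37, 37, 52]
1 -0.022 [36, 37, 36, 35, 41, 45, 52]
1 -0.011 [31, 34, 28, 45, 47, 47, 54]
1 0.0 [30, 32, 28, 45, 48, 48, 54]
1 0.011 [36, 37, 37, 35, 36, 43, 51]
1 0.022 [35, 37, 37, 35, 38, 36, 53]
1 0.033 [36, 37, 35, 30, 35, 34, 48]
1 0.044 [30, 29, 14, 4, 4, 5, 44]
handle ((489.60003662109375, 205.8948516845703), (23.587350845336914, 31.788726806640625), 15.378228187561035) 0.11199444475955611
side 620 [0.6108 0.0105 0.1338] 0.0008782809932261493
-1 -0.055 [44, 43, -1, 39, -1, 41, 47]
-1 -0.044 [44, 44, 44, 41, 43, 44, 50]
-1 -0.033 [43, 44, 43, 41, 43, 43, 49]
-1 -0.022 [44, 44, 43, 44, 52, 51, 53]
-1 -0.011 [43, 39, 33, 39, 53, 52, 54]
-1 0.0 [41, 43, -1, 47, 53, 52, 53]
-1 0.011 [44, 44, 44, 46, 48, 44, 46]
-1 0.022 [44, 44, 42, 42, 43, 44, 50]
-1 0.033 [44, 44, 44, 42, 43, 42, 51]
-1 0.044 [44, 39, 36, 35, 37, 37, 49]
1 -0.055 [-286, -331, -334, -335, -335, -336, 15]
1 -0.044 [-272, -293, 30, -335, -335, -334, 13]
1 -0.033 [-276, -276, 30, 35, -334, -336, 12]
1 -0.022 [36, -279, -333, -334, -333, -334, 16]
1 -0.011 [30, -283, -334, -333, 46, -333, 16]
1 0.0 [-1, -287, -335, 46, 45, -334, 16]
1 0.011 [37, -279, 31, 34, 37, -336, 19]
1 0.022 [36, -280, 31, -332, -334, -336, 20]
1 0.033 [38, -277, 29, -332, -334, -335, 17]
1 0.044 [-1, -275, -311, -335, -335, -334, 18]
```

Top view: the tamper is the wooden board with a brown handle at pixel (165,225). It is the only thing that fits; the lidded tubs at (160,135) and (193,97) and the wooden spoons in the crock at (365,95) and (430,167) do not. The bin is at (262,170), the turquoise decoy at (380,224), and the ring and timer at (228,263) and (262,270). The side view agrees, with the tamper at (375,235). Next I'll map obstacle heights and take the close crop.

Run:
```python
from h import *
p=get_image("top");q=get_image("side")
W=np.concatenate([cloud(p).reshape(-1,3),cloud(q).reshape(-1,3)]);W=W[~np.isnan(W[:,0])]
ys=np.arange(.35,-.66,-.05)
print("y",(ys*100).round().astype(int).tolist())
for x in np.arange(.85,.05,-.05):
  print(round(x,2),[int(100*np.max(W[m][:,2])) if (m:=(abs(W[:,0]-x)<.025)&(abs(W[:,1]-y)<.025)).any() else -9 for y in ys])
c=cv2.resize(q["img"][200:280,330:430],None,fx=4,fy=4,interpolation=cv2.INTER_CUBIC)
d=cv2.resize(p["img"][120:280,130:300],None,fx=2,fy=2)[:320,:340]
cv2.imwrite("pics/c.png",cv2.cvtColor(np.hstack([c,d]),cv2.COLOR_RGB2BGR))
```

```text
y [35, 30, 25, 20, 15, 10, 5, 0, -5, -10, -15, -20, -25, -30, -35, -40, -45, -50, -55, -60, -65]
0.85 [-9, -9, -9, -9, -9, -9, -9, -9, -9, -9, -9, -9, -9, -9, -9, -9, -9, -9, -85, -85, -85]
0.8 [-9, 0, 3, 0, 8, 0, 0, 0, 0, 0, 0, 0, 0, 0, 0, 0, 0, 0, 0, 0, 0]
0.75 [-9, 3, 3, 8, 9, 8, 0, 0, 0, 0, 0, 32, 31, 0, 0, 0, 0, 0, 0, 0, 0]
0.7 [-9, 0, 6, 8, 8, 8, 5, 6, 6, 29, 30, 32, 32, 32, 18, 18, 18, 18, 18, 18, 18]
0.65 [-9, 0, 6, 6, 0, 5, 6, 5, 6, 36, 37, 31, 30, 35, 18, 18, 15, 15, 16, 1, 6]
0.6 [-9, 0, 0, 0, 0, 0, 6, 5, 6, 0, 36, 30, 33, 35, 18, 18, 16, 17, 16, 12, 12]
0.55 [-9, 0, 0, 1, 1, 0, 6, 5, 6, 1, 30, 31, 33, 0, 18, 18, 16, 16, 16, 12, 12]
0.5 [-9, 0, 7, 11, 1, 0, 5, 5, 18, 16, 16, 19, 4, 0, 18, 18, 16, 16, 16, 12, 12]
0.45 [-9, 0, 1, 1, 1, 3, 3, 1, 22, 12, 14, 22, 0, 0, 18, 18, 16, 16, 16, 12, 12]
0.4 [-9, 0, 0, 0, 0, 3, 3, 2, 22, 12, 12, 22, 0, 0, 18, 18, 16, 16, 16, 12, 12]
0.35 [-85, 0, 13, 13, 13, 0, 1, 2, 22, 12, 13, 22, 0, 0, 0, 18, 16, 18, 47, 47, 34]
0.3 [-85, 13, 13, 1, 13, 31, 51, 51, 22, 20, 20, 22, 0, 0, 1, 18, 48, 48, 47, 45, 40]
0.25 [-84, 13, 13, 13, 30, 38, 51, 51, 51, 20, 40, 40, 40, 40, 1, 18, 47, 47, 44, 39, 34]
0.2 [-84, 0, 0, 5, 6, 37, 46, 30, 0, 0, 40, 40, 40, 40, 0, 18, 12, 34, 34, 39, 12]
0.15 [-84, 0, 0, 5, 0, 33, 33, 0, 0, 0, 40, 40, 40, 40, 0, 18, 12, 12, 12, 12, 12]
0.1 [-85, 0, 0, 0, -9, 31, 33, 4, 1, 0, 40, 40, 40, -9, -9, 18, 18, 18, 18, 18, 18]
```

View pics/c.png

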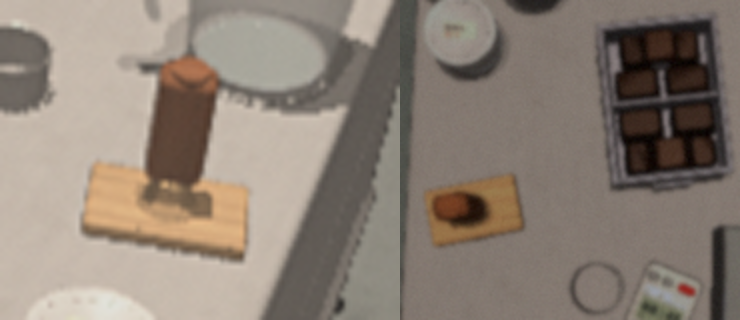

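Call:
play_rows(
  motion=[
    {"tz":-2.7,"wz":-0.17},
    {"tz":-2.7,"wz":-0.17},
    {"tz":-2.7,"wz":-0.17},
    {"tz":-2.7,"wz":-0.17},
    {"tz":-2.7,"wz":-0.17},
    {"tz":-2.7,"wz":-0.17},
    {"tz":-2.7,"wz":-0.17},
    {"tz":-2.7,"wz":-0.17},
  ],
  jaw=0,
  squeeze=30,
)

```text
schema error: expected keys tx, ty, tz, wx, wy, wz
```

Call:
play_rows(
  motion=[
    {"tx":3.5,"ty":3.7},
    {"tx":3.5,"ty":3.7},
    {"tx":3.5,"ty":3.7},
    {"tx":3.5,"ty":3.7},
    {"tx":3.5,"ty":3.7},
    {"tx":3.5,"ty":3.7},
    {"tx":3.5,"ty":3.7},
    {"tx":3.5,"ty":3.7},
  ],
)

```text
schema error: expected keys tx, ty, tz, wx, wy, wz
```

Call:
play_rows(
  motion=[
    {"tx":0,"ty":0,"tz":-2.7,"wx":0,"wy":0,"wz":-0.17},
    {"tx":0,"ty":0,"tz":-2.7,"wx":0,"wy":0,"wz":-0.17},
    {"tx":0,"ty":0,"tz":-2.7,"wx":0,"wy":0,"wz":-0.17},
    {"tx":0,"ty":0,"tz":-2.7,"wx":0,"wy":0,"wz":-0.17},
    {"tx":0,"ty":0,"tz":-2.7,"wx":0,"wy":0,"wz":-0.17},
    {"tx":0,"ty":0,"tz":-2.7,"wx":0,"wy":0,"wz":-0.17},
    {"tx":0,"ty":0,"tz":-2.7,"wx":0,"wy":0,"wz":-0.17},
    {"tx":0,"ty":0,"tz":-2.7,"wx":0,"wy":0,"wz":-0.17},
  ],
  jaw=0,
  squeeze=30,
)

```text
time_s: 2.1
ee_pos: [0.2703, -0.5911, 0.4224]
tool_rot: [0.624, 0.782, 0.0, 0.0]
ft_force: [-0.8, -0.6, 0.2]
grip_width: 0.499
finger_force: 0.0
```

Call:
play_rows(
  motion=[
    {"tx":3.5,"ty":3.7,"tz":0,"wx":0,"wy":0,"wz":0},
    {"tx":3.5,"ty":3.7,"tz":0,"wx":0,"wy":0,"wz":0},
    {"tx":3.5,"ty":3.7,"tz":0,"wx":0,"wy":0,"wz":0},
    {"tx":3.5,"ty":3.7,"tz":0,"wx":0,"wy":0,"wz":0},
    {"tx":3.5,"ty":3.7,"tz":0,"wx":0,"wy":0,"wz":0},
    {"tx":3.5,"ty":3.7,"tz":0,"wx":0,"wy":0,"wz":0},
    {"tx":3.5,"ty":3.7,"tz":0,"wx":0,"wy":0,"wz":0},
    {"tx":3.5,"ty":3.7,"tz":0,"wx":0,"wy":0,"wz":0},
  ],
)

```text
time_s: 3.1
ee_pos: [0.4994, -0.2522, 0.4216]
tool_rot: [0.626, 0.78, 0.0, 0.0]
ft_force: [0.1, 0.0, 0.3]
grip_width: 0.497
finger_force: 0.0
```

Call:
play_rows(
  motion=[
    {"tx":5,"ty":1,"tz":0,"wx":0,"wy":0,"wz":0},
    {"tx":5,"ty":1,"tz":0,"wx":0,"wy":0,"wz":0},
    {"tx":5,"ty":1,"tz":0,"wx":0,"wy":0,"wz":0},
    {"tx":5,"ty":1,"tz":0,"wx":0,"wy":0,"wz":0},
    {"tx":5,"ty":1,"tz":0,"wx":0,"wy":0,"wz":0},
    {"tx":5,"ty":1,"tz":0,"wx":0,"wy":0,"wz":0},
    {"tx":5,"ty":1,"tz":0,"wx":0,"wy":0,"wz":0},
    {"tx":5,"ty":1,"tz":0,"wx":0,"wy":0,"wz":0},
    {"tx":4.5,"ty":1,"tz":0,"wx":0,"wy":0,"wz":0},
    {"tx":0,"ty":0,"tz":3,"wx":0,"wy":0,"wz":0},
  ],
)

```text
time_s: 4.35
ee_pos: [0.4908, 0.203, 0.3936]
tool_rot: [0.624, 0.781, 0.002, 0.002]
ft_force: [0.1, -0.4, -1.9]
grip_width: 0.499
finger_force: 0.0
```

```bash
cat >> h.py <<'E'
def go(x,y,z=None,yaw=None):
    "tool-frame shift (cm) and wz from the present pose to a world target"
    from scipy.spatial.transform import Rotation as Ro
    s=arm.state();R=Ro.from_quat(s["tool_rot"]).as_matrix();e=np.array(s["ee_pos"])
    z=e[2] if z is None else z
    psi=np.arctan2(R[1,1],R[0,1])
    print("ee",e.round(4),"yaw",psi.round(4),"q",np.round(s["joint_pos"],2),"F",np.round(s["ft_force"],2),"toolz",R[:,2].round(4))
    print("shift cm",((R.T@(np.array([x,y,z])-e))*100).round(2), "" if yaw is None else "wz %.4f"%(psi-yaw))
E
python3 -c "
from h import *
go(.4895,.206,None,.224)"
```

```text
ee [0.4908 0.203  0.3936] yaw 0.2225 q [ 0.18 -0.13  1.61  0.    1.65 -0.04] F [ 0.11 -0.43 -1.91] toolz [ 0.0052  0.0013 -1.    ]
shift cm [ 0.32 -0.06 -0.  ] wz -0.0015
```

Call:
play_rows(
  motion=[
    {"tx":0.3,"ty":-0.1,"tz":4,"wx":0,"wy":0,"wz":0},
    {"tx":0,"ty":0,"tz":4,"wx":0,"wy":0,"wz":0},
    {"tx":0,"ty":0,"tz":4,"wx":0,"wy":0,"wz":0},
    {"tx":0,"ty":0,"tz":4,"wx":0,"wy":0,"wz":0},
    {"tx":0,"ty":0,"tz":4,"wx":0,"wy":0,"wz":0},
    {"tx":0,"ty":0,"tz":3.5,"wx":0,"wy":0,"wz":0},
    {"tx":0,"ty":0,"tz":2,"wx":0,"wy":0,"wz":0},
    {"tx":0,"ty":0,"tz":2,"wx":0,"wy":0,"wz":0},
    {"tx":0,"ty":0,"tz":2,"wx":0,"wy":0,"wz":0},
    {"tx":0,"ty":0,"tz":2,"wx":0,"wy":0,"wz":0},
    {"tx":0,"ty":0,"tz":1.1,"wx":0,"wy":0,"wz":0},
    {"tx":0,"ty":0,"tz":0,"wx":0,"wy":0,"wz":0},
  ],
)

```text
time_s: 5.85
ee_pos: [0.4882, 0.2028, 0.0649]
tool_rot: [0.626, 0.78, -0.001, -0.0]
ft_force: [-0.4, 0.2, 0.1]
grip_width: 0.5
finger_force: 0.0
```

```bash
python3 -c "
from h import *
go(.4895,.206,.066,.224)
p=get_image('side');save(p,'d.png')"
```

```text
ee [0.4882 0.2028 0.0649] yaw 0.218 q [ 0.18  0.14  1.96 -0.    1.04 -0.04] F [-0.39  0.17  0.09] toolz [-1.4e-03 -3.0e-04 -1.0e+00]
shift cm [ 0.29  0.19 -0.11] wz -0.0060
```

View pics/d.png

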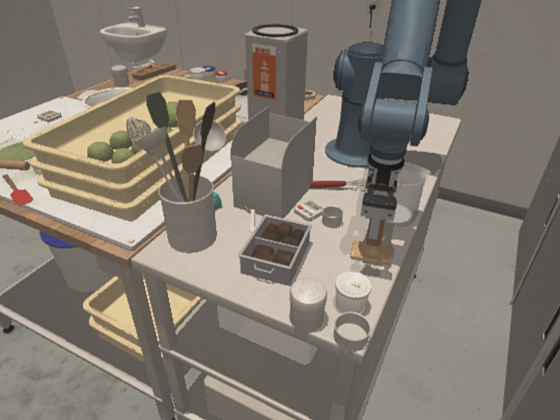

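Fingers straddle the handle at (375,230). I'll centre the small residual and close.

Call:
play_rows(
  motion=[
    {"tx":0.3,"ty":0.2,"tz":0,"wx":0,"wy":0,"wz":0},
    {"tx":0,"ty":0,"tz":0,"wx":0,"wy":0,"wz":0},
  ],
)

```text
time_s: 6.15
ee_pos: [0.4907, 0.2066, 0.0663]
tool_rot: [0.626, 0.78, 0.001, 0.001]
ft_force: [0.4, 1.0, 0.6]
grip_width: 0.503
finger_force: 0.0
```

Call:
play_rows(
  motion=[
    {"tx":0,"ty":0,"tz":0,"wx":0,"wy":0,"wz":0},
    {"tx":0,"ty":0,"tz":0,"wx":0,"wy":0,"wz":0},
    {"tx":0,"ty":0,"tz":0,"wx":0,"wy":0,"wz":0},
    {"tx":0,"ty":0,"tz":0,"wx":0,"wy":0,"wz":0},
  ],
  jaw=1,
  squeeze=45,
)

```text
time_s: 6.65
ee_pos: [0.49, 0.2062, 0.0655]
tool_rot: [0.626, 0.78, 0.0, 0.0]
ft_force: [-0.6, 0.1, 0.4]
grip_width: 0.252
finger_force: 45.0
```

```bash
python3 -c "
from h import *
go(.4895,.206,.066,.224);print(arm.state()['torque'])"
```

```text
ee [0.49   0.2062 0.0655] yaw 0.218 q [ 0.18  0.15  1.95  0.    1.04 -0.03] F [-0.58  0.09  0.39] toolz [ 1.e-04  0.e+00 -1.e+00]
shift cm [-0.01 -0.06 -0.05] wz -0.0060
[-0.01118275 -0.11127418 -0.00979017]
```

Call:
play_rows(
  motion=[
    {"tx":0,"ty":0,"tz":-1,"wx":0,"wy":0,"wz":0},
    {"tx":0,"ty":0,"tz":-2,"wx":0,"wy":0,"wz":0},
    {"tx":0,"ty":0,"tz":-3,"wx":0,"wy":0,"wz":0},
    {"tx":0,"ty":0,"tz":-3,"wx":0,"wy":0,"wz":0},
    {"tx":0,"ty":0,"tz":-2,"wx":0,"wy":0,"wz":0.08},
    {"tx":0,"ty":0,"tz":0,"wx":0,"wy":0,"wz":0},
  ],
)

```text
time_s: 7.4
ee_pos: [0.491, 0.2064, 0.1774]
tool_rot: [0.656, 0.754, 0.001, 0.001]
ft_force: [0.3, 0.4, -1.9]
grip_width: 0.253
finger_force: 45.0
```

```bash
python3 -c "
from h import *
go(.5684,.0035,None,.135)
for n in('side','top'):
  w=cloud(get_image(n)).reshape(-1,3);w=w[(w[:,2]>.1)&(w[:,2]<.3)&(abs(w[:,0]-.4)<.13)&(abs(w[:,1]+.1)<.09)]
  print(n,len(w))
  for x in np.arange(.44,.53,.01):
    k=w[(w[:,0]>x)&(w[:,0]<x+.01)]
    if len(k)>3:print(round(x,2),'z max %.3f y max %.3f'%(k[:,2].max(),k[:,1].max()),len(k), 'zmax at y>-.07', k[k[:,1]>-.07][:,2].max(initial=0))
"
```

```text
ee [0.491  0.2064 0.1774] yaw 0.1389 q [ 0.18 -0.01  1.88 -0.    1.26  0.05] F [ 0.27  0.37 -1.89] toolz [ 3.8e-03  7.0e-04 -1.0e+00]
shift cm [-2.117e+01  4.850e+00  1.000e-02] wz 0.0039
side 3800
0.44 z max 0.218 y max -0.043 66 zmax at y>-.07 0.21824926631378813
0.45 z max 0.216 y max -0.043 72 zmax at y>-.07 0.2163857199350578
0.46 z max 0.210 y max -0.043 66 zmax at y>-.07 0.20997522777823344
0.47 z max 0.192 y max -0.044 897 zmax at y>-.07 0.1924521566215423
0.48 z max 0.175 y max -0.044 218 zmax at y>-.07 0.1751418967627345
top 10009
0.44 z max 0.219 y max -0.045 427 zmax at y>-.07 0.2193881184358104
0.45 z max 0.214 y max -0.045 425 zmax at y>-.07 0.21398974795145445
0.46 z max 0.203 y max -0.045 415 zmax at y>-.07 0.20257023354830905
0.47 z max 0.191 y max -0.045 361 zmax at y>-.07 0.19118764577124997
```

Call:
play_rows(
  motion=[
    {"tx":-2,"ty":0.5,"tz":0,"wx":0,"wy":0,"wz":0.004},
    {"tx":-3.5,"ty":0.8,"tz":0,"wx":0,"wy":0,"wz":0},
    {"tx":-3.6,"ty":0.8,"tz":0,"wx":0,"wy":0,"wz":0},
    {"tx":-3.6,"ty":0.8,"tz":0,"wx":0,"wy":0,"wz":0},
    {"tx":-3.5,"ty":0.8,"tz":0,"wx":0,"wy":0,"wz":0},
    {"tx":-3,"ty":0.7,"tz":0,"wx":0,"wy":0,"wz":0},
    {"tx":-2,"ty":0.45,"tz":0,"wx":0,"wy":0,"wz":0},
    {"tx":0,"ty":0,"tz":0,"wx":0,"wy":0,"wz":0},
    {"tx":0,"ty":0,"tz":0,"wx":0,"wy":0,"wz":0},
  ],
)

```text
time_s: 8.62
ee_pos: [0.5659, 0.0035, 0.1749]
tool_rot: [0.658, 0.753, -0.0, -0.001]
ft_force: [0.2, 0.0, -2.0]
grip_width: 0.253
finger_force: 45.0
```

```bash
cat >> h.py <<'E'
def look(tag,ze):
    "tamper plate top points seen from both cameras (plate top at ze+.012)"
    for n in("side","top"):
        p=get_image(n);w=cloud(p);e=np.array(arm.state()["ee_pos"])
        m=(abs(w[...,2]-ze-.006)<.010)&(np.hypot(w[...,0]-e[0],w[...,1]-e[1])<.075)
        k=(w[m][:,:2]*1000).astype(np.float32)
        if len(k)>10:
            r=cv2.minAreaRect(k);print(n,len(k),np.round(r[0],1),np.round(r[1],1),round(r[2],2),"z",np.percentile(w[m][:,2],[5,50,95]).round(4))
        save(p,tag+n+".png")
E
python3 -c "
from h import *
go(.5684,.0035,None,.135); look('e_',arm.state()['ee_pos'][2]-.0655)
a=cv2.imread('pics/e_side.png')[160:300,210:400];b=cv2.imread('pics/e_top.png')[90:240,180:340]
cv2.imwrite('pics/f.png',np.hstack([cv2.resize(a,(400,295)),cv2.resize(b,(315,295))]))"
```

```text
ee [0.5659 0.0035 0.1749] yaw 0.1348 q [-0.19  0.08  1.8   0.    1.26 -0.33] F [ 0.24  0.04 -2.03] toolz [-1.1e-03  7.0e-04 -1.0e+00]
shift cm [-0.03  0.24 -0.  ] wz -0.0002
side 635 [568.3   5.7] [62.9 95.7] 8.7 z [0.1137 0.1214 0.1237]
top 128 [550.2   9.4] [106.7  41.4] 73.79 z [0.1193 0.1215 0.1238]
```

View pics/f.png

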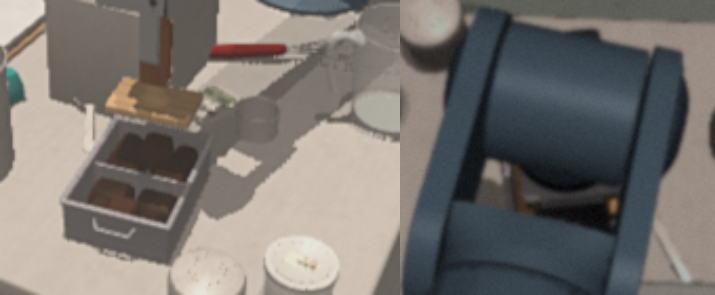

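Side crop: tamper plate at about (155,100) hangs upright above the near cell. The side camera's bias, measured on the tamper, brings its bin fit into line with the top camera's. Now descending.

Call:
play_rows(
  motion=[
    {"tx":0,"ty":0.3,"tz":1,"wx":0,"wy":0,"wz":0},
    {"tx":0,"ty":0,"tz":1.5,"wx":0,"wy":0,"wz":0},
    {"tx":0,"ty":0,"tz":1.5,"wx":0,"wy":0,"wz":0},
    {"tx":0,"ty":0,"tz":0.8,"wx":0,"wy":0,"wz":0},
    {"tx":0,"ty":0,"tz":0,"wx":0,"wy":0,"wz":0},
    {"tx":0,"ty":0,"tz":0,"wx":0,"wy":0,"wz":0},
  ],
)

```text
time_s: 9.48
ee_pos: [0.5698, 0.0029, 0.1279]
tool_rot: [0.658, 0.753, 0.0, 0.0]
ft_force: [0.5, 0.2, -1.9]
grip_width: 0.257
finger_force: 45.0
```

```bash
python3 -c "
from h import *
go(.5689,.0033,.0436+.0655,.135)"
```

```text
ee [0.5698 0.0029 0.1279] yaw 0.1339 q [-0.19  0.14  1.83  0.    1.17 -0.33] F [ 0.5   0.2  -1.88] toolz [ 9.e-04 -1.e-04 -1.e+00]
shift cm [ 0.05 -0.09  1.88] wz -0.0011
```

Call:
play_rows(
  motion=[
    {"tx":0,"ty":-0.05,"tz":0.4,"wx":0,"wy":0,"wz":0},
    {"tx":0,"ty":0,"tz":0.3,"wx":0,"wy":0,"wz":0},
    {"tx":0,"ty":0,"tz":0.15,"wx":0,"wy":0,"wz":0},
    {"tx":0,"ty":0,"tz":0.1,"wx":0,"wy":0,"wz":0},
    {"tx":0,"ty":0,"tz":0,"wx":0,"wy":0,"wz":0},
  ],
)

```text
time_s: 10.1
ee_pos: [0.569, 0.003, 0.1179]
tool_rot: [0.658, 0.753, 0.0, 0.0]
ft_force: [0.1, -0.1, -1.9]
grip_width: 0.258
finger_force: 45.0
```

Call:
play_rows(
  motion=[
    {"tx":0,"ty":0,"tz":0.1,"wx":0,"wy":0,"wz":0},
    {"tx":0,"ty":0,"tz":0.1,"wx":0,"wy":0,"wz":0},
  ],
)

```text
time_s: 10.35
ee_pos: [0.5691, 0.003, 0.1161]
tool_rot: [0.658, 0.753, 0.0, 0.0]
ft_force: [-0.5, 0.4, -3.2]
grip_width: 0.251
finger_force: 45.0
```

Call:
play_rows(
  motion=[
    {"tx":0,"ty":0,"tz":0.1,"wx":0,"wy":0,"wz":0},
    {"tx":0,"ty":0,"tz":0.05,"wx":0,"wy":0,"wz":0},
  ],
)

```text
time_s: 10.6
ee_pos: [0.569, 0.003, 0.1144]
tool_rot: [0.658, 0.753, 0.0, 0.0]
ft_force: [-0.4, 0.7, -1.7]
grip_width: 0.255
finger_force: 45.0
```

Call:
play_rows(
  motion=[
    {"tx":0,"ty":0,"tz":0.1,"wx":0,"wy":0,"wz":0},
    {"tx":0,"ty":0,"tz":0.05,"wx":0,"wy":0,"wz":0},
  ],
)

```text
time_s: 10.85
ee_pos: [0.569, 0.003, 0.1133]
tool_rot: [0.658, 0.753, -0.0, -0.0]
ft_force: [-0.8, 0.6, 1.6]
grip_width: 0.252
finger_force: 45.0
```

Call:
play_rows(
  motion=[
    {"tx":0,"ty":0,"tz":0.1,"wx":0,"wy":0,"wz":0},
    {"tx":0,"ty":0,"tz":0.05,"wx":0,"wy":0,"wz":0},
  ],
)

```text
time_s: 11.1
ee_pos: [0.5692, 0.003, 0.1116]
tool_rot: [0.658, 0.753, 0.0, 0.0]
ft_force: [0.2, -0.2, -2.6]
grip_width: 0.252
finger_force: 45.0
```

Call:
play_rows(
  motion=[
    {"tx":0,"ty":0,"tz":0.05,"wx":0,"wy":0,"wz":0},
    {"tx":0,"ty":0,"tz":0.05,"wx":0,"wy":0,"wz":0},
  ],
)

```text
time_s: 11.35
ee_pos: [0.5686, 0.0031, 0.1099]
tool_rot: [0.658, 0.753, -0.0, -0.0]
ft_force: [-0.4, 0.5, -2.4]
grip_width: 0.252
finger_force: 45.0
```

Call:
play_rows(
  motion=[
    {"tx":0,"ty":0,"tz":0.05,"wx":0,"wy":0,"wz":0},
    {"tx":0,"ty":0,"tz":0,"wx":0,"wy":0,"wz":0},
  ],
)

```text
time_s: 11.6
ee_pos: [0.5688, 0.003, 0.1098]
tool_rot: [0.658, 0.753, -0.0, -0.0]
ft_force: [0.2, -0.8, -2.6]
grip_width: 0.255
finger_force: 45.0
```

```bash
python3 -c "
from h import *
go(.5689,.0033,.0436+.0655,.135);s=arm.state();print(s['torque'],s['tau'])"
```

```text
ee [0.5688 0.003  0.1098] yaw 0.134 q [-0.19  0.16  1.84  0.    1.14 -0.33] F [ 0.18 -0.8  -2.63] toolz [-3.e-04  1.e-04 -1.e+00]
shift cm [0.03 0.01 0.07] wz -0.0010
[-0.02655408 -0.12025452  0.00541286] [-2.02331088e-03 -3.66682792e+01 -2.97187722e+01  6.06612093e-02
  3.71375831e-02 -4.56719181e-04]
```

Call:
play_rows(
  motion=[
    {"tx":0,"ty":0,"tz":0.05,"wx":0,"wy":0,"wz":0},
  ],
)

```text
time_s: 11.72
ee_pos: [0.569, 0.003, 0.1095]
tool_rot: [0.658, 0.753, 0.0, 0.0]
ft_force: [0.0, 0.7, -3.0]
grip_width: 0.255
finger_force: 45.0
```

Call:
play_rows(
  motion=[
    {"tx":0,"ty":0,"tz":0.03,"wx":0,"wy":0,"wz":0},
  ],
)

```text
time_s: 11.85
ee_pos: [0.5691, 0.0029, 0.1095]
tool_rot: [0.658, 0.753, 0.0, 0.0]
ft_force: [-1.3, -0.6, 0.6]
grip_width: 0.25
finger_force: 45.0
```

Call:
play_rows(
  motion=[
    {"tx":0,"ty":0,"tz":0.03,"wx":0,"wy":0,"wz":0},
  ],
)

```text
time_s: 11.98
ee_pos: [0.5691, 0.0029, 0.1094]
tool_rot: [0.658, 0.753, -0.0, 0.0]
ft_force: [-1.6, -0.2, 3.4]
grip_width: 0.253
finger_force: 45.0
```

Call:
play_rows(
  motion=[
    {"tx":0,"ty":0,"tz":0.03,"wx":0,"wy":0,"wz":0},
  ],
)

```text
time_s: 12.1
ee_pos: [0.5691, 0.003, 0.1094]
tool_rot: [0.658, 0.753, -0.0, 0.0]
ft_force: [-2.4, 0.2, 5.8]
grip_width: 0.254
finger_force: 45.0
```

Call:
play_rows(
  motion=[
    {"tx":0,"ty":0,"tz":0.02,"wx":0,"wy":0,"wz":0},
    {"tx":0,"ty":0,"tz":0,"wx":0,"wy":0,"wz":0},
  ],
)

```text
time_s: 12.35
ee_pos: [0.5691, 0.003, 0.1094]
tool_rot: [0.658, 0.753, -0.0, 0.0]
ft_force: [-2.5, 0.5, 6.4]
grip_width: 0.252
finger_force: 45.0
```

Call:
play_rows(
  motion=[
    {"tx":0,"ty":0,"tz":0.03,"wx":0,"wy":0,"wz":0},
    {"tx":0,"ty":0,"tz":0,"wx":0,"wy":0,"wz":0},
  ],
)

```text
time_s: 12.6
ee_pos: [0.5691, 0.003, 0.1094]
tool_rot: [0.658, 0.753, -0.0, 0.0]
ft_force: [-3.8, 0.2, 7.1]
grip_width: 0.251
finger_force: 45.0
```

```bash
python3 -c "
from h import *
go(.5689,.0033,.0436+.0655,.135);s=arm.state();print(s['torque'])"
```

```text
ee [0.5691 0.003  0.1094] yaw 0.1342 q [-0.19  0.17  1.84 -0.    1.14 -0.33] F [-3.8   0.21  7.06] toolz [-1.e-04 -2.e-04 -1.e+00]
shift cm [ 0.03 -0.02  0.03] wz -0.0008
[ 0.12706551  0.99813723 -0.03451601]
```

Call:
play_rows(
  motion=[
    {"tx":0,"ty":-0.03,"tz":0.03,"wx":0,"wy":0,"wz":0},
    {"tx":0,"ty":0,"tz":0,"wx":0,"wy":0,"wz":0},
  ],
)

```text
time_s: 12.85
ee_pos: [0.5691, 0.0029, 0.1094]
tool_rot: [0.658, 0.753, 0.0, 0.0]
ft_force: [-2.1, 1.6, 8.2]
grip_width: 0.252
finger_force: 45.0
```

Call:
play_rows(
  motion=[
    {"tx":0,"ty":-0.03,"tz":0.05,"wx":0,"wy":0,"wz":0},
    {"tx":0,"ty":0,"tz":0,"wx":0,"wy":0,"wz":0},
  ],
)

```text
time_s: 13.1
ee_pos: [0.5691, 0.003, 0.1094]
tool_rot: [0.658, 0.753, 0.0, 0.0]
ft_force: [-4.4, 1.3, 10.0]
grip_width: 0.253
finger_force: 45.0
```

Call:
play_rows(
  motion=[
    {"tx":0,"ty":0,"tz":0.01,"wx":0,"wy":0,"wz":0},
    {"tx":0,"ty":0,"tz":0,"wx":0,"wy":0,"wz":0},
    {"tx":0,"ty":0,"tz":0,"wx":0,"wy":0,"wz":0},
    {"tx":0,"ty":0,"tz":0,"wx":0,"wy":0,"wz":0},
    {"tx":0,"ty":0,"tz":0,"wx":0,"wy":0,"wz":0},
  ],
)

```text
time_s: 13.72
ee_pos: [0.5691, 0.0029, 0.1094]
tool_rot: [0.658, 0.753, 0.0, 0.0]
ft_force: [-3.5, 2.5, 10.6]
grip_width: 0.252
finger_force: 45.0
```

Call:
play_rows(
  motion=[
    {"tx":0,"ty":0,"tz":0,"wx":0,"wy":0,"wz":0},
    {"tx":0,"ty":0,"tz":0,"wx":0,"wy":0,"wz":0},
    {"tx":0,"ty":0,"tz":0,"wx":0,"wy":0,"wz":0},
    {"tx":0,"ty":0,"tz":0,"wx":0,"wy":0,"wz":0},
    {"tx":0,"ty":0,"tz":0,"wx":0,"wy":0,"wz":0},
  ],
)

```text
time_s: 14.35
ee_pos: [0.5691, 0.0029, 0.1094]
tool_rot: [0.658, 0.753, 0.0, 0.0]
ft_force: [-4.0, 1.4, 11.2]
grip_width: 0.252
finger_force: 45.0
```

Call:
play_rows(
  motion=[
    {"tx":0,"ty":0,"tz":-0.15,"wx":0,"wy":0,"wz":0},
    {"tx":0,"ty":0,"tz":-0.5,"wx":0,"wy":0,"wz":0},
    {"tx":0,"ty":0,"tz":-1,"wx":0,"wy":0,"wz":0},
    {"tx":0,"ty":0,"tz":-2,"wx":0,"wy":0,"wz":0},
    {"tx":0,"ty":0,"tz":-2,"wx":0,"wy":0,"wz":0},
    {"tx":0,"ty":0,"tz":-1,"wx":0,"wy":0,"wz":0},
    {"tx":0,"ty":0,"tz":0,"wx":0,"wy":0,"wz":0},
  ],
)

```text
time_s: 15.22
ee_pos: [0.5691, 0.0028, 0.1751]
tool_rot: [0.658, 0.753, 0.001, 0.001]
ft_force: [-0.3, 1.0, -2.8]
grip_width: 0.251
finger_force: 45.0
```

```bash
python3 -c "
from h import *
go(.6462,.0137,None,.135); look('g_',arm.state()['ee_pos'][2]-.0655)
a=cv2.imread('pics/g_side.png')[160:300,210:400]
cv2.imwrite('pics/g.png',cv2.resize(a,(570,420)))"
```

```text
ee [0.5691 0.0028 0.1751] yaw 0.134 q [-0.19  0.09  1.8  -0.    1.26 -0.33] F [-0.31  1.03 -2.77] toolz [ 2.5e-03 -5.0e-04 -1.0e+00]
shift cm [0.05 7.79 0.02] wz -0.0010
side 636 [571.6   5. ] [63.6 95.3] 7.87 z [0.1139 0.1216 0.1239]
top 127 [554.7   7.2] [105.5  40.7] 75.18 z [0.1183 0.1206 0.123 ]
```

View pics/g.png

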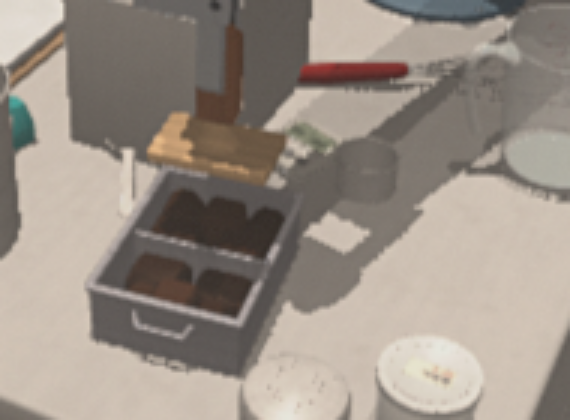

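The near-cell lumps at (225,215) look level in the crop. I'll move over the far cell and check the near-cell heights on the way.

Call:
play_rows(
  motion=[
    {"tx":0,"ty":2,"tz":0,"wx":0,"wy":0,"wz":0},
    {"tx":0,"ty":3,"tz":0,"wx":0,"wy":0,"wz":0},
    {"tx":0.05,"ty":2,"tz":0,"wx":0,"wy":0,"wz":0},
    {"tx":0,"ty":0.8,"tz":0,"wx":0,"wy":0,"wz":0},
    {"tx":0,"ty":0,"tz":0,"wx":0,"wy":0,"wz":0},
    {"tx":0,"ty":0,"tz":0,"wx":0,"wy":0,"wz":0},
  ],
)

```text
time_s: 16.08
ee_pos: [0.6448, 0.0138, 0.1733]
tool_rot: [0.658, 0.753, -0.0, -0.0]
ft_force: [0.5, 0.4, -2.5]
grip_width: 0.252
finger_force: 45.0
```

```bash
cat >> h.py <<'E'
def heights(n,x=(.6076,.0085,.135)):
  w=cloud(get_image(n));c,s=np.cos(x[2]),np.sin(x[2]);d=w[...,:2]-np.array(x[:2])-((.0024,.0022) if n=="side" else 0);a=d@[c,s];b=d@[-s,c]
  for sg in(-1,1):
    for lo in np.arange(-.055,.055,.011):
      row=[]
      for xa in np.arange(.002,.076,.0123):
        mm=(sg*a>xa)&(sg*a<xa+.0123)&(b>lo)&(b<lo+.011)&(w[...,2]<.08)&(w[...,2]>0)
        row.append(int(np.nanmedian(w[mm][:,2])*1000) if mm.sum()>3 else -1)
      print(sg,round(lo,3),row)
E
python3 -c "
from h import *
heights('side');go(.6462,.0137,None,.135)"
```

```text
-1 -0.055 [-1, -1, -1, -1, -1, -1, -1]
-1 -0.044 [42, -1, -1, -1, -1, -1, -1]
-1 -0.033 [-1, -1, -1, -1, -1, -1, -1]
-1 -0.022 [44, -1, -1, -1, -1, -1, 55]
-1 -0.011 [-1, -1, -1, -1, -1, -1, 55]
-1 0.0 [-1, -1, -1, -1, -1, -1, 55]
-1 0.011 [45, -1, -1, -1, -1, -1, 54]
-1 0.022 [43, 43, 43, 42, 44, 43, 51]
-1 0.033 [43, 44, 43, 42, 44, 44, 49]
-1 0.044 [-1, 40, -1, 39, 42, 52, 51]
1 -0.055 [-1, 34, 28, -1, -1, -1, 28]
1 -0.044 [36, 37, 34, 36, 38, -1, 27]
1 -0.033 [37, 37, 35, 37, 37, -1, 27]
1 -0.022 [37, 37, 37, 46, 47, -1, 34]
1 -0.011 [31, 34, -1, 47, 47, 48, 31]
1 0.0 [38, 37, 37, 48, 47, 49, 34]
1 0.011 [37, 37, 35, 41, 43, 40, 30]
1 0.022 [37, 36, 34, 36, 37, -1, 27]
1 0.033 [37, 37, 32, 32, 37, -1, 29]
1 0.044 [36, 35, 32, -1, -1, -1, 26]
ee [0.6449 0.0138 0.1735] yaw 0.1339 q [-0.15  0.26  1.6  -0.    1.28 -0.29] F [-0.33  0.84 -2.49] toolz [-6.e-04  0.e+00 -1.e+00]
shift cm [-0.03  0.12 -0.  ] wz -0.0011
```

Call:
play_rows(
  motion=[
    {"tx":0,"ty":0.1,"tz":1,"wx":0,"wy":0,"wz":0},
    {"tx":0,"ty":0,"tz":1.5,"wx":0,"wy":0,"wz":0},
    {"tx":0,"ty":0,"tz":1.5,"wx":0,"wy":0,"wz":0},
    {"tx":0,"ty":0,"tz":0.8,"wx":0,"wy":0,"wz":0},
    {"tx":0,"ty":0,"tz":0.4,"wx":0,"wy":0,"wz":0},
    {"tx":0,"ty":0,"tz":0,"wx":0,"wy":0,"wz":0},
    {"tx":0,"ty":0,"tz":0,"wx":0,"wy":0,"wz":0},
  ],
)

```text
time_s: 17.0
ee_pos: [0.647, 0.0139, 0.1223]
tool_rot: [0.658, 0.753, 0.0, 0.0]
ft_force: [0.6, 0.2, -2.5]
grip_width: 0.25
finger_force: 45.0
```

```bash
python3 -c "
from h import *
go(.6462,.0137,.1033,.135);print(arm.state()['torque'])"
```

```text
ee [0.647  0.0139 0.1223] yaw 0.134 q [-0.15  0.32  1.63  0.    1.2  -0.29] F [ 0.64  0.23 -2.48] toolz [ 1.2e-03 -2.0e-04 -1.0e+00]
shift cm [-0.01 -0.09  1.9 ] wz -0.0010
[ 0.01529109 -0.13787172  0.06067839]
```

Call:
play_rows(
  motion=[
    {"tx":0,"ty":-0.05,"tz":0.4,"wx":0,"wy":0,"wz":0},
    {"tx":0,"ty":0,"tz":0.3,"wx":0,"wy":0,"wz":0},
    {"tx":0,"ty":0,"tz":0.1,"wx":0,"wy":0,"wz":0},
    {"tx":0,"ty":0,"tz":0.1,"wx":0,"wy":0,"wz":0},
    {"tx":0,"ty":0,"tz":0.1,"wx":0,"wy":0,"wz":0},
  ],
)

```text
time_s: 17.62
ee_pos: [0.6463, 0.0139, 0.1119]
tool_rot: [0.658, 0.753, 0.0, 0.0]
ft_force: [0.6, -0.3, -1.4]
grip_width: 0.252
finger_force: 45.0
```

Call:
play_rows(
  motion=[
    {"tx":0,"ty":0,"tz":0.1,"wx":0,"wy":0,"wz":0},
    {"tx":0,"ty":0,"tz":0.1,"wx":0,"wy":0,"wz":0},
  ],
)

```text
time_s: 17.88
ee_pos: [0.6462, 0.0139, 0.1098]
tool_rot: [0.658, 0.753, 0.0, 0.0]
ft_force: [0.0, -1.0, -1.0]
grip_width: 0.257
finger_force: 45.0
```

Call:
play_rows(
  motion=[
    {"tx":0,"ty":0,"tz":0.1,"wx":0,"wy":0,"wz":0},
    {"tx":0,"ty":0,"tz":0.1,"wx":0,"wy":0,"wz":0},
  ],
)

```text
time_s: 18.12
ee_pos: [0.6461, 0.0139, 0.1076]
tool_rot: [0.658, 0.753, 0.0, 0.0]
ft_force: [-0.2, 0.2, -2.0]
grip_width: 0.252
finger_force: 45.0
```

Call:
play_rows(
  motion=[
    {"tx":0,"ty":0,"tz":0.1,"wx":0,"wy":0,"wz":0},
    {"tx":0,"ty":0,"tz":0.1,"wx":0,"wy":0,"wz":0},
  ],
)

```text
time_s: 18.38
ee_pos: [0.6461, 0.0139, 0.1056]
tool_rot: [0.658, 0.753, 0.0, -0.0]
ft_force: [0.3, -0.7, -0.6]
grip_width: 0.255
finger_force: 45.0
```

Face is at about 0.040, and full contact should come near ee z 0.103.

Call:
play_rows(
  motion=[
    {"tx":0,"ty":0,"tz":0.1,"wx":0,"wy":0,"wz":0},
    {"tx":0,"ty":0,"tz":0.05,"wx":0,"wy":0,"wz":0},
  ],
)

```text
time_s: 18.62
ee_pos: [0.6461, 0.0139, 0.1041]
tool_rot: [0.658, 0.753, -0.0, -0.0]
ft_force: [0.7, -0.3, -1.7]
grip_width: 0.252
finger_force: 45.0
```

Call:
play_rows(
  motion=[
    {"tx":0,"ty":0,"tz":0.05,"wx":0,"wy":0,"wz":0},
  ],
)

```text
time_s: 18.75
ee_pos: [0.6461, 0.0139, 0.1036]
tool_rot: [0.658, 0.753, -0.0, -0.0]
ft_force: [0.1, 0.5, -2.3]
grip_width: 0.253
finger_force: 45.0
```

Call:
play_rows(
  motion=[
    {"tx":0,"ty":0,"tz":0.03,"wx":0,"wy":0,"wz":0},
  ],
)

```text
time_s: 18.88
ee_pos: [0.6461, 0.0139, 0.1033]
tool_rot: [0.658, 0.753, -0.0, -0.0]
ft_force: [-0.1, -0.0, -0.8]
grip_width: 0.254
finger_force: 45.0
```

Call:
play_rows(
  motion=[
    {"tx":0,"ty":0,"tz":0.03,"wx":0,"wy":0,"wz":0},
  ],
)

```text
time_s: 19.0
ee_pos: [0.6461, 0.0139, 0.1031]
tool_rot: [0.658, 0.753, 0.0, 0.0]
ft_force: [0.4, -0.2, -2.1]
grip_width: 0.253
finger_force: 45.0
```

Call:
play_rows(
  motion=[
    {"tx":0,"ty":0,"tz":0.03,"wx":0,"wy":0,"wz":0},
  ],
)

```text
time_s: 19.12
ee_pos: [0.6461, 0.0139, 0.1028]
tool_rot: [0.658, 0.753, 0.0, 0.0]
ft_force: [0.3, 0.1, -1.8]
grip_width: 0.253
finger_force: 45.0
```

Call:
play_rows(
  motion=[
    {"tx":0,"ty":0,"tz":0.03,"wx":0,"wy":0,"wz":0},
  ],
)

```text
time_s: 19.25
ee_pos: [0.6461, 0.0139, 0.1025]
tool_rot: [0.658, 0.753, 0.0, 0.0]
ft_force: [0.4, 0.0, -0.2]
grip_width: 0.253
finger_force: 45.0
```

Call:
play_rows(
  motion=[
    {"tx":0,"ty":0,"tz":0.03,"wx":0,"wy":0,"wz":0},
  ],
)

```text
time_s: 19.38
ee_pos: [0.6461, 0.0139, 0.1025]
tool_rot: [0.658, 0.753, -0.0, 0.0]
ft_force: [-1.4, 1.3, 0.9]
grip_width: 0.251
finger_force: 45.0
```

Call:
play_rows(
  motion=[
    {"tx":0,"ty":0,"tz":0.03,"wx":0,"wy":0,"wz":0},
  ],
)

```text
time_s: 19.5
ee_pos: [0.6462, 0.0139, 0.1025]
tool_rot: [0.658, 0.753, -0.0, 0.0]
ft_force: [-2.0, 0.9, 3.0]
grip_width: 0.255
finger_force: 45.0
```

Full contact. Net force is about 5 N, rising at roughly 7 N/mm.

Call:
play_rows(
  motion=[
    {"tx":0,"ty":-0.03,"tz":0.05,"wx":0,"wy":0,"wz":0},
    {"tx":0,"ty":0,"tz":0,"wx":0,"wy":0,"wz":0},
  ],
)

```text
time_s: 19.75
ee_pos: [0.6461, 0.0139, 0.1025]
tool_rot: [0.658, 0.753, 0.0, 0.0]
ft_force: [-1.7, 0.5, 5.0]
grip_width: 0.257
finger_force: 45.0
```

Call:
play_rows(
  motion=[
    {"tx":0,"ty":-0.03,"tz":0.03,"wx":0,"wy":0,"wz":0},
    {"tx":0,"ty":0,"tz":0,"wx":0,"wy":0,"wz":0},
  ],
)

```text
time_s: 20.0
ee_pos: [0.6461, 0.0138, 0.1025]
tool_rot: [0.658, 0.753, 0.0, 0.0]
ft_force: [-1.9, 1.6, 5.6]
grip_width: 0.251
finger_force: 45.0
```

Call:
play_rows(
  motion=[
    {"tx":0,"ty":-0.03,"tz":0.06,"wx":0,"wy":0,"wz":0},
    {"tx":0,"ty":0,"tz":0,"wx":0,"wy":0,"wz":0},
  ],
)

```text
time_s: 20.25
ee_pos: [0.6461, 0.0139, 0.1025]
tool_rot: [0.658, 0.753, 0.001, 0.001]
ft_force: [-2.6, 0.4, 8.3]
grip_width: 0.254
finger_force: 45.0
```

Call:
play_rows(
  motion=[
    {"tx":0,"ty":-0.01,"tz":0.04,"wx":0,"wy":0,"wz":0},
    {"tx":0,"ty":0,"tz":0,"wx":0,"wy":0,"wz":0},
  ],
)

```text
time_s: 20.5
ee_pos: [0.6461, 0.0138, 0.1025]
tool_rot: [0.658, 0.753, 0.001, 0.001]
ft_force: [-3.7, 1.3, 10.3]
grip_width: 0.254
finger_force: 45.0
```

Call:
play_rows(
  motion=[
    {"tx":0,"ty":0,"tz":0,"wx":0,"wy":0,"wz":0},
    {"tx":0,"ty":0,"tz":0,"wx":0,"wy":0,"wz":0},
    {"tx":0,"ty":0,"tz":0,"wx":0,"wy":0,"wz":0},
    {"tx":0,"ty":0,"tz":0,"wx":0,"wy":0,"wz":0},
    {"tx":0,"ty":0,"tz":0,"wx":0,"wy":0,"wz":0},
  ],
)

```text
time_s: 21.12
ee_pos: [0.6461, 0.0138, 0.1025]
tool_rot: [0.658, 0.753, 0.001, 0.001]
ft_force: [-3.5, 1.0, 10.1]
grip_width: 0.252
finger_force: 45.0
```

Call:
play_rows(
  motion=[
    {"tx":0,"ty":0,"tz":0,"wx":0,"wy":0,"wz":0},
    {"tx":0,"ty":0,"tz":0,"wx":0,"wy":0,"wz":0},
    {"tx":0,"ty":0,"tz":0,"wx":0,"wy":0,"wz":0},
    {"tx":0,"ty":0,"tz":0,"wx":0,"wy":0,"wz":0},
    {"tx":0,"ty":0,"tz":0,"wx":0,"wy":0,"wz":0},
  ],
)

```text
time_s: 21.75
ee_pos: [0.6461, 0.0138, 0.1025]
tool_rot: [0.658, 0.753, 0.001, 0.001]
ft_force: [-2.3, 1.4, 9.2]
grip_width: 0.251
finger_force: 45.0
```

Call:
play_rows(
  motion=[
    {"tx":0,"ty":0,"tz":-0.15,"wx":0,"wy":0,"wz":0},
    {"tx":0,"ty":0,"tz":-0.5,"wx":0,"wy":0,"wz":0},
    {"tx":0,"ty":0,"tz":-1,"wx":0,"wy":0,"wz":0},
    {"tx":0,"ty":0,"tz":-2,"wx":0,"wy":0,"wz":0},
    {"tx":0,"ty":0,"tz":-2,"wx":0,"wy":0,"wz":0},
    {"tx":0,"ty":0,"tz":-2,"wx":0,"wy":0,"wz":0},
    {"tx":0,"ty":0,"tz":0,"wx":0,"wy":0,"wz":0},
  ],
)

```text
time_s: 22.62
ee_pos: [0.6467, 0.0135, 0.1798]
tool_rot: [0.658, 0.753, 0.001, 0.002]
ft_force: [-0.6, -0.4, -2.7]
grip_width: 0.25
finger_force: 45.0
```

```bash
python3 -c "
from h import *
go(.4895,.206,None,.224)"
```

```text
ee [0.6467 0.0135 0.1798] yaw 0.1341 q [-0.15  0.26  1.59 -0.    1.29 -0.29] F [-0.55 -0.44 -2.69] toolz [ 5.4e-03 -8.0e-04 -1.0e+00]
shift cm [ 21.18 -13.01  -0.1 ] wz -0.0899
```

Call:
play_rows(
  motion=[
    {"tx":2.2,"ty":-1.3,"tz":0,"wx":0,"wy":0,"wz":0},
    {"tx":3.6,"ty":-2.2,"tz":0,"wx":0,"wy":0,"wz":0},
    {"tx":4,"ty":-2.5,"tz":0,"wx":0,"wy":0,"wz":0},
    {"tx":4,"ty":-2.5,"tz":0,"wx":0,"wy":0,"wz":0},
    {"tx":3.6,"ty":-2.2,"tz":0,"wx":0,"wy":0,"wz":0},
    {"tx":2.3,"ty":-1.4,"tz":0,"wx":0,"wy":0,"wz":0},
    {"tx":1.5,"ty":-0.9,"tz":0,"wx":0,"wy":0,"wz":-0.09},
    {"tx":0,"ty":0,"tz":0,"wx":0,"wy":0,"wz":0},
    {"tx":0,"ty":0,"tz":0,"wx":0,"wy":0,"wz":0},
  ],
)

```text
time_s: 23.75
ee_pos: [0.4882, 0.206, 0.1763]
tool_rot: [0.624, 0.781, -0.0, 0.0]
ft_force: [0.5, -0.4, -2.3]
grip_width: 0.252
finger_force: 45.0
```

```bash
python3 -c "
from h import *
go(.4895,.206,.0655,.224); heights('side')"
```

```text
ee [0.4882 0.206  0.1763] yaw 0.2225 q [ 0.19 -0.01  1.89 -0.    1.26 -0.04] F [ 0.47 -0.44 -2.32] toolz [-2.e-04 -3.e-04 -1.e+00]
shift cm [-0.03  0.13 11.08] wz -0.0015
-1 -0.055 [-1, 43, -1, 40, 42, 42, 48]
-1 -0.044 [43, 44, 43, 42, 44, 44, 49]
-1 -0.033 [43, 44, 43, 39, 42, 41, 47]
-1 -0.022 [43, 44, 44, 40, 42, 43, 50]
-1 -0.011 [43, 39, 34, 37, 44, 43, 51]
-1 0.0 [42, 42, 43, 41, 44, 44, 51]
-1 0.011 [43, 43, 44, 38, 37, 42, 42]
-1 0.022 [44, 43, 44, 42, 43, 45, 51]
-1 0.033 [43, 43, 43, 42, 45, 44, 51]
-1 0.044 [-1, 40, -1, 39, 41, 42, 49]
1 -0.055 [42, -1, 31, -1, -1, -1, 27]
1 -0.044 [37, 37, 36, 36, 37, -1, 28]
1 -0.033 [37, 37, 33, 35, -1, -1, 25]
1 -0.022 [37, 37, 33, 35, -1, -1, 34]
1 -0.011 [32, 31, 31, 36, 37, -1, 34]
1 0.0 [38, 36, 34, 37, 37, -1, 33]
1 0.011 [36, 37, 32, 33, -1, -1, 31]
1 0.022 [38, 37, 35, 36, 37, -1, 27]
1 0.033 [37, 36, 34, 38, 37, -1, 27]
1 0.044 [35, 35, 32, 32, -1, -1, 27]
```

Both cells are level: 43–44 mm in the near one, 37 mm in the far one. Setting the tamper down.

Call:
play_rows(
  motion=[
    {"tx":0,"ty":0,"tz":2,"wx":0,"wy":0,"wz":0},
    {"tx":0,"ty":0,"tz":3,"wx":0,"wy":0,"wz":0},
    {"tx":0,"ty":0,"tz":3,"wx":0,"wy":0,"wz":0},
    {"tx":0,"ty":0,"tz":1.5,"wx":0,"wy":0,"wz":0},
    {"tx":0,"ty":0,"tz":0.8,"wx":0,"wy":0,"wz":0},
    {"tx":0,"ty":0,"tz":0.3,"wx":0,"wy":0,"wz":0},
    {"tx":0,"ty":0,"tz":0.2,"wx":0,"wy":0,"wz":0},
    {"tx":0,"ty":0,"tz":0,"wx":0,"wy":0,"wz":0},
  ],
)

```text
time_s: 24.8
ee_pos: [0.4884, 0.2066, 0.0692]
tool_rot: [0.624, 0.782, 0.0, 0.0]
ft_force: [0.7, -0.3, -2.3]
grip_width: 0.253
finger_force: 45.0
```

Call:
play_rows(
  motion=[
    {"tx":0,"ty":0,"tz":0.05,"wx":0,"wy":0,"wz":0},
    {"tx":0,"ty":0,"tz":0,"wx":0,"wy":0,"wz":0},
  ],
)

```text
time_s: 25.05
ee_pos: [0.488, 0.2065, 0.0683]
tool_rot: [0.624, 0.782, 0.0, 0.0]
ft_force: [-0.2, -0.7, -2.4]
grip_width: 0.252
finger_force: 45.0
```

Call:
play_rows(
  motion=[
    {"tx":0,"ty":0,"tz":0.15,"wx":0,"wy":0,"wz":0},
    {"tx":0,"ty":0,"tz":0.05,"wx":0,"wy":0,"wz":0},
    {"tx":0,"ty":0,"tz":0,"wx":0,"wy":0,"wz":0},
  ],
)

```text
time_s: 25.42
ee_pos: [0.4878, 0.2065, 0.0659]
tool_rot: [0.624, 0.782, -0.0, -0.0]
ft_force: [0.7, 0.3, -2.6]
grip_width: 0.255
finger_force: 45.0
```

Call:
play_rows(
  motion=[
    {"tx":0,"ty":0,"tz":0.05,"wx":0,"wy":0,"wz":0},
    {"tx":0,"ty":0,"tz":0,"wx":0,"wy":0,"wz":0},
  ],
)

```text
time_s: 25.68
ee_pos: [0.4879, 0.2065, 0.0655]
tool_rot: [0.624, 0.782, -0.0, -0.0]
ft_force: [0.6, 0.6, -2.2]
grip_width: 0.252
finger_force: 45.0
```

Call:
play_rows(
  motion=[
    {"tx":0,"ty":0,"tz":0.05,"wx":0,"wy":0,"wz":0},
    {"tx":0,"ty":0,"tz":0,"wx":0,"wy":0,"wz":0},
  ],
)

```text
time_s: 25.92
ee_pos: [0.488, 0.2065, 0.0654]
tool_rot: [0.624, 0.782, -0.0, -0.0]
ft_force: [-0.9, 0.3, 2.2]
grip_width: 0.25
finger_force: 45.0
```

Call:
play_rows(
  motion=[
    {"tx":0,"ty":0,"tz":0.05,"wx":0,"wy":0,"wz":0},
    {"tx":0,"ty":0,"tz":0,"wx":0,"wy":0,"wz":0},
  ],
)

```text
time_s: 26.18
ee_pos: [0.488, 0.2065, 0.0654]
tool_rot: [0.624, 0.782, -0.0, -0.0]
ft_force: [-3.8, -1.5, 5.8]
grip_width: 0.255
finger_force: 45.0
```

The tamper is standing on the table. I'll ease off the load, open slowly, then lift.

Call:
play_rows(
  motion=[
    {"tx":0,"ty":0,"tz":-0.05,"wx":0,"wy":0,"wz":0},
    {"tx":0,"ty":0,"tz":0,"wx":0,"wy":0,"wz":0},
  ],
)

```text
time_s: 26.42
ee_pos: [0.488, 0.2065, 0.0654]
tool_rot: [0.624, 0.782, 0.0, 0.0]
ft_force: [-2.0, 0.0, 4.9]
grip_width: 0.252
finger_force: 45.0
```

Call:
play_rows(
  motion=[
    {"tx":0,"ty":0,"tz":0,"wx":0,"wy":0,"wz":0},
    {"tx":0,"ty":0,"tz":0,"wx":0,"wy":0,"wz":0},
    {"tx":0,"ty":0,"tz":0,"wx":0,"wy":0,"wz":0},
    {"tx":0,"ty":0,"tz":0,"wx":0,"wy":0,"wz":0},
  ],
  jaw=0,
)

```text
time_s: 26.92
ee_pos: [0.488, 0.2065, 0.065]
tool_rot: [0.624, 0.782, 0.0, 0.0]
ft_force: [1.0, -0.1, 0.4]
grip_width: 0.5
finger_force: 0.0
```

Call:
play_rows(
  motion=[
    {"tx":0,"ty":0,"tz":-1,"wx":0,"wy":0,"wz":0},
    {"tx":0,"ty":0,"tz":-2,"wx":0,"wy":0,"wz":0},
    {"tx":0,"ty":0,"tz":-3,"wx":0,"wy":0,"wz":0},
    {"tx":0,"ty":0,"tz":-4,"wx":0,"wy":0,"wz":0},
    {"tx":0,"ty":0,"tz":-4,"wx":0,"wy":0,"wz":0},
    {"tx":0,"ty":0,"tz":-4,"wx":0,"wy":0,"wz":0},
    {"tx":0,"ty":0,"tz":-2,"wx":0,"wy":0,"wz":0},
    {"tx":0,"ty":0,"tz":0,"wx":0,"wy":0,"wz":0},
  ],
)

```text
time_s: 27.92
ee_pos: [0.4886, 0.2066, 0.2664]
tool_rot: [0.624, 0.782, 0.001, 0.001]
ft_force: [-0.1, -0.0, -0.2]
grip_width: 0.499
finger_force: 0.0
```

```bash
python3 -c "
from h import *
p=get_image('side');save(p,'z.png');get_image('top')
heights('side');print(arm.state()['ft_force'])"
```

```text
-1 -0.055 [-1, -1, -1, 42, 43, 43, 47]
-1 -0.044 [43, 44, 43, 42, 44, 44, 51]
-1 -0.033 [42, 43, 44, 40, 40, 38, 46]
-1 -0.022 [44, 44, 44, 40, 43, 44, 47]
-1 -0.011 [44, 38, 35, 36, 44, 44, 48]
-1 0.0 [42, -1, -1, 41, 44, 45, 48]
-1 0.011 [44, 44, 44, 40, 35, 41, 44]
-1 0.022 [44, 44, 43, 41, 43, 45, 49]
-1 0.033 [43, 44, 44, 42, 44, 43, 51]
-1 0.044 [-1, 39, 38, 39, 40, 42, 51]
1 -0.055 [37, -1, 32, -1, -1, -1, 27]
1 -0.044 [36, 37, 35, 37, 38, -1, 27]
1 -0.033 [37, 37, 34, 36, 37, 55, 26]
1 -0.022 [37, 37, 34, 37, -1, -1, 33]
1 -0.011 [31, 31, 32, 36, 37, -1, 32]
1 0.0 [36, 36, 31, 37, 38, -1, 32]
1 0.011 [38, 36, 32, 34, -1, -1, 28]
1 0.022 [37, 37, 35, 37, 37, -1, 27]
1 0.033 [37, 37, 34, 37, 38, -1, 29]
1 0.044 [34, 34, 33, 34, -1, -1, 28]
[-0.67610294  0.12500079 -0.18305576]
```

View pics/z.png

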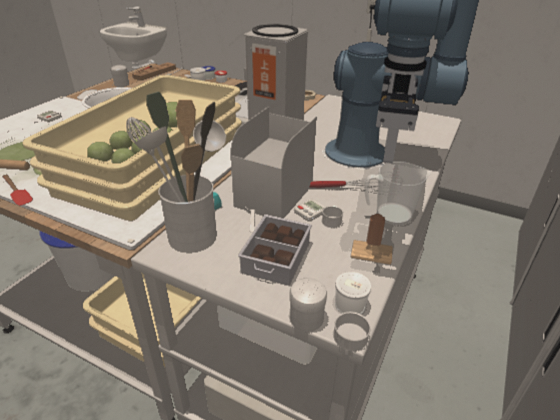

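The tamper stands upright at (375,235). Both cells in the bin at (275,248) are level, and the other things are where they were.

```bash
python3 -c "
from h import *
print(arm.hand_in())"
```

```text
the job is handed in; nothing more can be done
None
```

Both cells are pressed level, each held for over a second at about 11–13 N by the wrist sensor, the highest reading I saw; the tamper stands upright where it started, and I handed the job in after about 28 s.

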